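# First-off check: zero the label counter and show the jar to the inspection camera

### The job

Before the new batch, turn the label counter's reset knob back (anticlockwise from above) to its zero stop. Then take the jar that lies on the labeller's rollers and hold it in the air in front of the inspection camera, its lid squarely facing the lens, centred on it and 100 mm from the glass. Finish there, still holding the jar quite still in the gripper, and leave the other jars and the spare roll where they are.

Things in the scene. Friction and masses are not known exactly. Their poses are not given: they have to be found in the camera images.
- labeller: fixed labeller, 240 (x) by 230 (y) by 105 mm high: two blue side plates 100 mm high, inner faces 206 mm apart; between them two cream rollers (26 mm diameter, along y, axes 60 mm above the table at x = -46 and -14 mm) cradle the jar; label roll behind (axis x = 75 mm, top 105 mm above the table). Origin: centre of the underside; front faces -x
- jar: the jar to show: loose, amber, paper label, white lid; a cylinder 52 mm in diameter, 76 mm long, 0.13 to 0.25 kg, lying along the two rollers, lid towards the labeller's +y (robot's left). Origin: its centre (and centre of mass), 96 mm above the table, 23 mm above the roller tops; x axis from base to lid. About 30 N of grip on its middle holds it firmly
- jar_lid (a point): centre of the outer face of the white lid, 38 mm from the jar's centre along its x axis (a dark round sticker 30 mm across marks it)
- counter: fixed grey label counter box, 130 (x) by 100 (y) by 50 mm high, the reset knob in the middle of its top and a red zero tick on the top, on the -x side of the knob. Origin: centre of the underside, on the knob's axis
- reset_knob (a joint): knob angle, rad: 0 at the zero stop, growing clockwise from above to 1.6; starts at 0.6 to 1.35. Upright axis through the counter's origin. Black bar grip 42 long, 14 thick, 32 mm high, top 94 mm above the table; at 0 it lies along the counter's x axis, its white line pointing at the red tick. Slight friction (0.03 N m), stays where left
- reset_knob_grip (a point): on the knob's axis, in the bar grip, 87 mm above the table (7 mm below the bar's top); turns with the knob, its x axis along the bar, away from the white line
- inspect_cam: fixed inspection camera, 97 mm long: red box, white ring light (60 mm across), black lens (28 mm), on a stand beyond it, post 310 mm high. Origin: centre of the lens glass, 254 mm above the table. x axis: viewing direction, towards the robot and 0.35 rad (20 degrees) downward; z axis: camera's up, in the same vertical plane. So the shown jar has its lid end 20 degrees raised
- focus (a point): the point on the lens axis 100 mm in front of the glass, 220 mm above the table, where the centre of the lid's face belongs; same axes as inspect_cam
- jar_a: bystander: amber jar with white lid standing on the table, 52 mm diameter, 76 mm high; origin: centre of the underside
- jar_b: bystander: as jar_a
- jar_c: bystander: as jar_a
- spare_roll: bystander: white paper label roll lying flat, 90 mm diameter, 38 mm hole, 40 mm high; origin: centre of the underside
Not all that is in view belongs to the job. Of the things shaped like the counter, the grey one is meant.

How it is judged:
By the outcome, as a careful person would: the job done as asked, in the order asked, and still so for the second after the job is handed in, while the arm keeps its last pose, push and grip.
It also fails if it takes over 64 s, if anything falls off the work surface, if the arm or the gripper's body presses on something with over 40 N, if the wrist force passes 120 N, or if a joint passes its speed limit or range.

### The arm

A 6-joint arm with a two-finger parallel gripper is mounted at the origin on the work surface. World frame = base frame: x ahead of the robot, y to its left, z up, the work surface at z = 0. Lengths are in m, angles in rad, forces in N, time in s.
With the tool pointing down it reaches from about 0.35 to 0.775 m from the base axis. Payload 7.3 kg.
Tool frame: the origin (TCP) lies between the finger pads; the fingertips stand ahead of it and the grasp point (between the pads) lies 6 mm ahead of it (robot.tip_extent is the x of the fingertips in the tool frame, in m); x points along the fingers, z is the direction in which the jaws open and shut, and the axes are right-handed (so a half turn about x gives the same grasp; the last joint's range is limited). The gripper opens to 92 mm and grips with 3 to 60 N. Pads are 19 mm wide; open, the fingers measure 130 mm over their backs; the gripper's body (75 mm by 190 mm) begins 47 mm behind the grasp point.
Start: joints at [1.063, 0.342, 1.524, -0, 1.275, -0.146], TCP at [0.186, 0.491, 0.252] pointing down, gripper open.
Joint ranges: [-2.53, 2.53], [-0.77, 2.02], [0.04, 2.7], [-1, 4.14], [0.28, 2.66], [-3.11, 3.11]. Speed limits (rad/s): [2.57, 2.57, 3.14, 3.14, 3.14, 3.14].

### API

Orientations are given as [roll, pitch, yaw] about the fixed x, y, z axes, in that order (R = Rz(yaw) Ry(pitch) Rx(roll)).
In Python, from cell import robot gives the robot as it stands. The module is installed in compiled form; this text tells all that it offers.
- The arm moves only by the shell command python3 -m creep 'ROWS' [FORCE]. ROWS is JSON, a list of rows, each an object with "translation": the shift along the tool's x, y, z in m, a list of three; "twist": the turn, a rotation vector about the tool's x, y, z in rad, a list of three; "hand": the opening in per cent of the stroke, from 0 (shut) to 100 (fully open). A call has 1 to 5 rows; each row is the pose to reach, as a shift and turn from the pose measured when the call began, along the tool's axes at that moment; what a row does not reach only later rows make up. A row lasts 1/10 s, in which the tool goes at most 50 mm and 8.59 degrees, less where a joint would pass 70% of its speed; a pose out of reach is approached as far as the arm can. A call with a gripper value outside its range is refused whole. The fingers move at their own pace and stop on an object; FORCE is the grip in N (left out, the last holds). Time passes only in rows, so rows that repeat a pose let the fingers close. It gives the time, the measured TCP pose, the force and the opening at its end, in the units of the state.
- robot.observe(): the state, without advancing time (a new reading comes with each control period).
- robot.read_camera(name): name is "side" or "top" or "wrist"; returns the picture (420x560x3 uint8, blue, green, red); there is no depth.
- robot.calibration(name): a dict with "intrinsics" (3x3 intrinsics, pixels), "dist" ([k1, k2, p1, p2, k3] as OpenCV has them; the pictures are not rectified), "cam_to_world" (4x4, takes a point from camera to world coordinates); the wrist camera has in their place "mount" (4x4, takes a point from camera to tool coordinates, whose origin is the TCP and whose axes are the tool frame's). Camera axes: x right, y up, looking along -z (the intrinsics and any distortion apply to the point x, -y, -z); pixel columns grow to the right and rows downward; lengths in m; the calibration is good to about 2 mm. A picture is of the moment at which its call begins: read the wrist's pose just before it. calibration takes no time and is no camera call.
- robot.hand_in(): hands the job in, once; it reports no verdict.
The state is a dict: "time": time; "qpos": joint angles; "qvel": joint speeds; "joint_efforts": joint torques, N m; "tool_pos": TCP position; "tool_rot": TCP orientation; "contact_force": force on the tool from outside, world axes, zero at the start; "torque": the same for the moment, N m; "opening": finger opening in m.
Only numpy, scipy, OpenCV 4.12 (cv2) and the standard library are available. Lean on these libraries where they do the work, as an engineer would, in place of code of your own. Each camera call takes 0.05 s, during which the arm holds its last target. There are 200 camera calls.

## Working session

There is one attempt and no reset: what is moved stays moved. The work goes in short steps, Python scripts to look and compute and a shell command to move; the robot and the scene stay as the last step left them, time stands still between calls to the robot, and variables do not carry over. Pictures are saved under pics/ and viewed, about 8 in all and at most 12, crops included, and the job is handed in when it is done.

```bash
mkdir -p pics; cat > h.py <<'E'
import numpy as np, cv2
from cell import robot
from scipy.spatial.transform import Rotation as R
def pose():
    s=robot.observe(); T=np.eye(4); T[:3,:3]=R.from_euler('xyz',s['tool_rot']).as_matrix(); T[:3,3]=s['tool_pos']; return T
def cam(n):
    c=robot.calibration(n); K=np.array(c['intrinsics']);d=np.array(c['dist'])
    M=np.array(c['cam_to_world']) if 'cam_to_world' in c else pose()@np.array(c['mount'])
    return K,d,M
def ray(C,px):
    K,d,M=C; u=cv2.undistortPoints(np.array(px,float).reshape(-1,1,2),K,d).reshape(-1,2)
    r=np.c_[u[:,0],-u[:,1],-np.ones(len(u))]@M[:3,:3].T
    return M[:3,3],r
def plane(C,px,z):
    o,r=ray(C,px); return o+r*((z-o[2])/r[:,2])[:,None]
def proj(C,P):
    K,d,M=C; p=(np.atleast_2d(P)-M[:3,3])@M[:3,:3]; p=p*[1,-1,-1]
    return cv2.projectPoints(p,np.zeros(3),np.zeros(3),K,d)[0].reshape(-1,2)
def two(C1,p1,C2,p2):
    o1,r1=ray(C1,p1);o2,r2=ray(C2,p2);r1=r1[0];r2=r2[0]
    t=np.linalg.lstsq(np.c_[r1,-r2],o2-o1,rcond=None)[0]
    a=o1+t[0]*r1;b=o2+t[1]*r2; return (a+b)/2,np.linalg.norm(a-b)
E
python3 - <<'E'
from h import *
for n in('top','side','wrist'):
    im=robot.read_camera(n); cv2.imwrite(f'pics/{n}0.png',im)
    C=cam(n); print(n,C[2].round(3).tolist(),C[0].round(0).tolist())
t=cv2.imread('pics/top0.png');s=cv2.imread('pics/side0.png')
print(robot.observe(),robot.tip_extent)
E
```

```text
top [[-0.007, 0.99, -0.141, 0.305], [-1.0, -0.01, -0.018, -0.02], [-0.02, 0.141, 0.99, 1.739], [0.0, 0.0, 0.0, 1.0]] [[541.0, 0.0, 275.0], [0.0, 541.0, 199.0], [0.0, 0.0, 1.0]]
side [[-0.974, 0.148, -0.17, 0.311], [-0.226, -0.641, 0.734, 0.978], [-0.001, 0.753, 0.658, 1.061], [0.0, 0.0, 0.0, 1.0]] [[447.0, 0.0, 285.0], [0.0, 447.0, 211.0], [0.0, 0.0, 1.0]]
wrist [[0.354, -0.899, -0.259, 0.115], [0.935, 0.339, 0.1, 0.517], [-0.002, -0.277, 0.961, 0.384], [0.0, 0.0, 0.0, 1.0]] [[322.0, 0.0, 279.0], [0.0, 322.0, 205.0], [0.0, 0.0, 1.0]]
{'time': 0.15, 'qpos': array([ 1.06301738e+00,  3.42546993e-01,  1.52476930e+00, -3.79990796e-05,
        1.27538235e+00, -1.46014443e-01]), 'qvel': array([ 0.00180346, -0.00124958, -0.00299335,  0.00089177,  0.00115143,
       -0.00113734]), 'joint_efforts': array([ 1.67292703e-03, -4.31469297e+01, -2.44354230e+01,  7.17626768e-02,
        5.38774172e-02, -1.12024034e-04]), 'tool_pos': array([0.18567867, 0.49078947, 0.25122261]), 'tool_rot': array([ 3.02842467,  1.56968974, -2.04571773]), 'contact_force': array([ 0.75208427, -0.52602735, -0.11917966]), 'torque': array([-0.01218838,  0.05926496,  0.05384687]), 'opening': 0.09171108010883953} 0.025
```

View pics/top0.png

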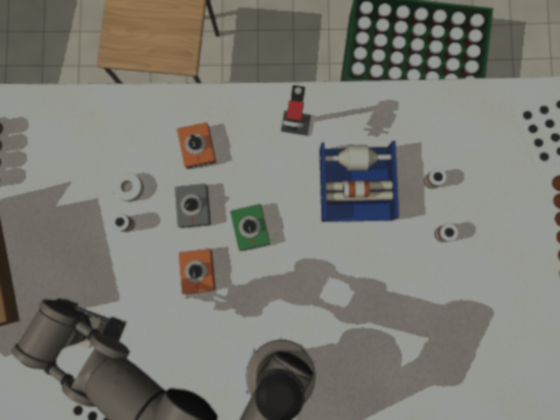

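View pics/side0.png

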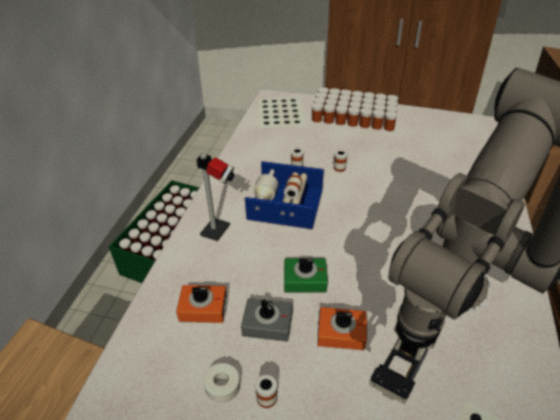

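Top view: counters are orange (197,145), orange (196,271), green (250,227) and grey (192,206). The grey one fits the description. The jar on the rollers is at (356,189), with standing jars at (437,178), (449,232) and (123,222), the spare roll at (129,187) and the inspection camera at about (295,105). I'll confirm the grey counter in an enlarged crop before reaching for it.

```bash
python3 - <<'E'
from h import *
t=cv2.imread('pics/top0.png');s=cv2.imread('pics/side0.png')
f=lambda im,x,y,w,h,k:cv2.resize(im[y:y+h,x:x+w],None,fx=k,fy=k,interpolation=cv2.INTER_CUBIC)
a=f(t,167,181,50,50,6);b=f(s,235,285,66,66,300/66)[:300,:300];
c=f(t,310,135,100,100,3);d=f(t,270,75,50,62,300/62)[:300,:200]
e=f(s,190,145,75,100,3);g=f(s,235,155,100,80,3)
can=np.zeros((600,800,3),np.uint8)
for im,x,y in((a,0,0),(b,300,0),(d,600,0),(c,0,300),(e,300,300),(g,525,300)):
    im=im[:600-y,:800-x];can[y:y+im.shape[0],x:x+im.shape[1]]=im
cv2.imwrite('pics/crop1.png',cv2.convertScaleAbs(can,alpha=1.4))
C=cam('top')
print('counter top',plane(C,[[192,206]],.05),'knob', plane(C,[[192,205]],.094))
print('jar',plane(C,[[356,189]],.1)); print('jars',plane(C,[[437,178],[449,232],[123,222]],.076),plane(C,[[129,187]],.04))
# grey mask
hsv=cv2.cvtColor(t,cv2.COLOR_BGR2HSV)
def comp(m,lo,hi,name,z):
    n,l,st,ce=cv2.connectedComponentsWithStats(m.astype(np.uint8))
    for i in range(1,n):
        if lo<st[i,4]<hi:
            r=cv2.minAreaRect(np.argwhere(l==i)[:,::-1].astype(np.float32)); W=plane(C,cv2.boxPoints(r),z)
            print(name,st[i],r,W.round(3).tolist())
g=(hsv[...,1]<60)&(hsv[...,2]<110); w=np.zeros_like(g);w[178:234,165:222]=1
comp(g&w,300,3000,'grey',.05)
b=(hsv[...,0]>105)&(hsv[...,0]<130)&(hsv[...,1]>120); comp(b,100,9000,'blue',.1)
r=((hsv[...,0]<6)|(hsv[...,0]>172))&(hsv[...,1]>150); w[:]=0;w[80:135,270:320]=1; comp(r&w,30,900,'red',.26)
E
```

```text
counter top [[0.52439425 0.27445893 0.05      ]] knob [[0.521767   0.26683843 0.094     ]]
jar [[ 0.56542817 -0.236194    0.1       ]]
jars [[ 0.60091064 -0.48828481  0.076     ]
 [ 0.4339626  -0.51587155  0.076     ]
 [ 0.47334766  0.48181997  0.076     ]] [[0.58870035 0.47735871 0.04      ]]
grey [ 176  184   36   44 1306] ((193.66468811035156, 205.64117431640625), (42.18307876586914, 34.82020950317383), 85.60128784179688) [[0.589, 0.33, 0.05], [0.597, 0.22, 0.05], [0.463, 0.209, 0.05], [0.455, 0.317, 0.05]]
blue [ 321  142   77   79 2592] ((358.8841857910156, 181.3905792236328), (76.82867431640625, 74.98433685302734), 88.38645935058594) [[0.708, -0.13, 0.1], [0.711, -0.36, 0.1], [0.473, -0.358, 0.1], [0.469, -0.132, 0.1]]
red [287 101  15  19 226] ((294.0693359375, 109.80693054199219), (13.433002471923828, 17.91067123413086), 5.710593223571777) [[0.744, -0.026, 0.26], [0.796, -0.031, 0.26], [0.792, -0.069, 0.26], [0.74, -0.063, 0.26]]
```

View pics/crop1.png

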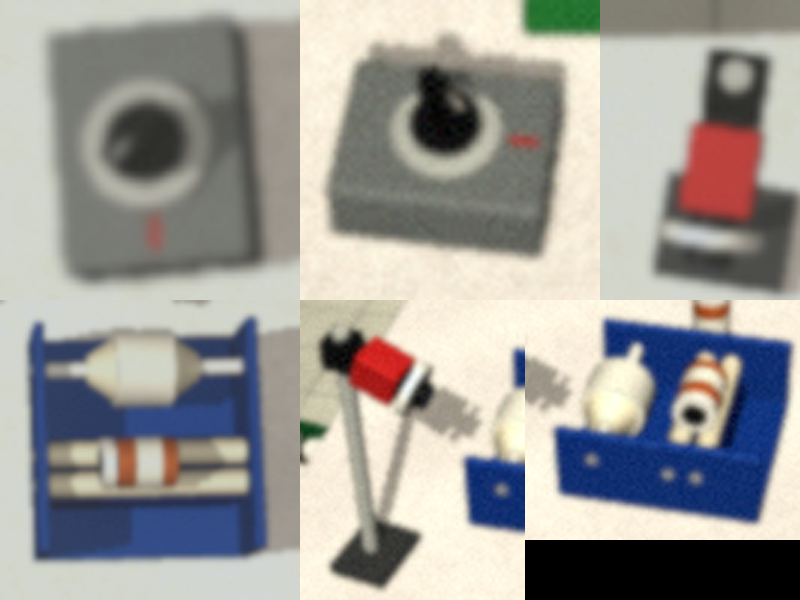

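```bash
cat >> h.py <<'E'
def go(pos,Rt=None):
    T=pose(); Rt=T[:3,:3] if Rt is None else Rt
    t=T[:3,:3].T@(np.array(pos)-T[:3,3]); w=R.from_matrix(T[:3,:3].T@Rt).as_rotvec()
    print('shift',t.round(4).tolist(),'twist',w.round(4).tolist(),'|t| %.3f |w| %.1fdeg'%(np.linalg.norm(t),np.degrees(np.linalg.norm(w))))
def down(zyaw):  # tool x down, tool z at given yaw
    x=np.array([0,0,-1.]);z=np.array([np.cos(zyaw),np.sin(zyaw),0]);return np.c_[x,np.cross(z,x),z]
E
python3 - <<'E'
from h import *
T=pose();print(T.round(3));print(np.array(robot.calibration('wrist')['mount']).round(3))
z=T[:3,2];print('zyaw',np.degrees(np.arctan2(z[1],z[0])))
go([.49,.27,.26]); go([.49,.27,.26],down(np.radians(-20)));go([.49,.27,.26],down(np.radians(160)))
E
```

```text
[[-0.001 -0.935  0.354  0.186]
 [-0.001  0.354  0.935  0.491]
 [-1.     0.    -0.001  0.251]
 [ 0.     0.     0.     1.   ]]
[[ 0.001  0.277 -0.961 -0.133]
 [ 0.     0.961  0.277  0.075]
 [ 1.    -0.001  0.001 -0.001]
 [ 0.     0.     0.     1.   ]]
zyaw 69.27305964755175
shift [-0.0087, -0.3628, -0.0988] twist [0.0, 0.0, 0.0] |t| 0.376 |w| 0.0deg
shift [-0.0087, -0.3628, -0.0988] twist [1.5581, -0.001, 0.0008] |t| 0.376 |w| 89.3deg
shift [-0.0087, -0.3628, -0.0988] twist [-1.5835, -0.0008, -0.001] |t| 0.376 |w| 90.7deg
```

```bash
python3 - <<'E'
from h import *
go([.52,.268,.23],down(np.radians(25)))
E
```

```text
shift [0.0213, -0.3915, -0.09] twist [0.7727, -0.0011, 0.0003] |t| 0.402 |w| 44.3deg
```

```bash
python3 -m creep '[{"translation":[0,-0.04,-0.01],"twist":[0,0,0],"hand":100},{"translation":[0,-0.08,-0.02],"twist":[0,0,0],"hand":100},{"translation":[0,-0.12,-0.03],"twist":[0,0,0],"hand":100},{"translation":[0,-0.16,-0.04],"twist":[0,0,0],"hand":100},{"translation":[0,-0.2,-0.045],"twist":[0,0,0],"hand":100}]'
python3 -m creep '[{"translation":[0,-0.04,-0.01],"twist":[0,0,0],"hand":100},{"translation":[0,-0.08,-0.02],"twist":[0,0,0],"hand":100},{"translation":[0.01,-0.12,-0.03],"twist":[0,0,0],"hand":100},{"translation":[0.02,-0.16,-0.04],"twist":[0,0,0],"hand":100},{"translation":[0.02,-0.19,-0.045],"twist":[0,0,0],"hand":100}]'
python3 -m creep '[{"translation":[0,0,0],"twist":[0.14,0,0],"hand":100},{"translation":[0,0,0],"twist":[0.29,0,0],"hand":100},{"translation":[0,0,0],"twist":[0.44,0,0],"hand":100},{"translation":[0,0,0],"twist":[0.59,0,0],"hand":100},{"translation":[0,0,0],"twist":[0.74,0,0],"hand":100}]'
python3 - <<'E'
from h import *
go([.52,.268,.23],down(np.radians(25)))
C=cam('wrist');im=robot.read_camera('wrist');cv2.imwrite('pics/w1.png',im)
g=pose();print(g[:3,3])
print(proj(C,[[.52,.268,.094],g[:3,3]+.006*g[:3,0]]))
E
```

```text
time: 0.65
tool_pos: [0.3577, 0.3765, 0.2511]
tool_rot: [2.866, 1.569, -2.208]
contact_force: [-0.9, 0.5, 0.6]
opening: 0.0914
time: 1.15
tool_pos: [0.5205, 0.265, 0.2292]
tool_rot: [2.556, 1.566, -2.519]
contact_force: [-0.5, 0.3, 0.4]
opening: 0.0917
time: 1.65
tool_pos: [0.5204, 0.2648, 0.2288]
tool_rot: [-3.025, 1.565, -2.563]
contact_force: [-0.3, 0.8, 0.6]
opening: 0.0916
shift [-0.0012, 0.003, 0.0011] twist [0.0249, -0.0056, 0.0007] |t| 0.003 |w| 1.5deg
[0.5204025  0.26489661 0.22885602]
[[281.91822361 198.64388575]
 [280.62152621 274.59740021]]
```

View pics/w1.png

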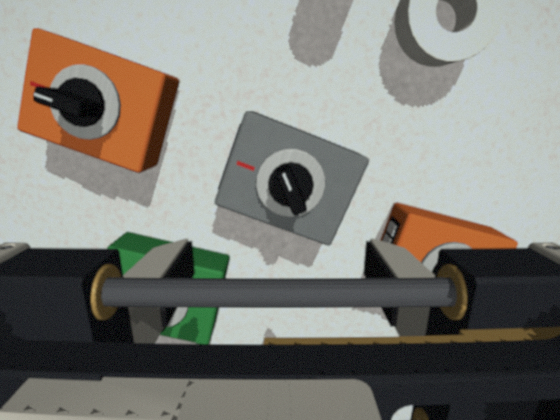

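The wrist view shows the grey counter with its red tick at (245,165). The knob's white line runs (285,175)-(293,190), and the bar reaches to about (303,212).

```bash
cat > m.py <<'E'
from h import *
C=cam('wrist');im=cv2.imread('pics/w1.png');hsv=cv2.cvtColor(im,cv2.COLOR_BGR2HSV)
w=np.zeros(im.shape[:2],bool);w[105:246,212:372]=1
def big(m):
    n,l,st,ce=cv2.connectedComponentsWithStats((m&w).astype(np.uint8));i=1+np.argmax(st[1:,4]);return (l==i),ce[i],st[i]
red,c,_=big(((hsv[...,0]<8)|(hsv[...,0]>172))&(hsv[...,1]>110));print('tick',c,plane(C,[c],.05));tick=plane(C,[c],.05)[0]
ys,xs=np.where(im.max(2)<45);k=[(x,y) for x,y in zip(xs,ys) if 265<x<318 and 155<y<220]
m=np.zeros(im.shape[:2],np.uint8)
for x,y in k:m[y,x]=255
cn=max(cv2.findContours(m,cv2.RETR_EXTERNAL,cv2.CHAIN_APPROX_NONE)[0],key=cv2.contourArea);r=cv2.minAreaRect(cn);print('dark',r,plane(C,cv2.boxPoints(r),.094).round(4).tolist())
wl=np.zeros_like(w);wl[168:196,278:300]=1
ww=(hsv[...,2]>120)&wl
n,l,st,ce=cv2.connectedComponentsWithStats(ww.astype(np.uint8))
for i in range(1,n):
    p=np.argwhere(l==i)[:,::-1].astype(np.float32)
    if len(p)>8:
        f=cv2.fitLine(plane(C,p,.094)[:,:2].astype(np.float32),2,0,.01,.01).ravel();print('white',len(p),ce[i],f,'yaw',np.degrees(np.arctan2(f[1],f[0])))
ring=cv2.inRange(im,(120,120,120),(200,210,210));
m2=((hsv[...,2]>125)&w).astype(np.uint8)*255
m2[:140]=0;m2[222:]=0;m2[:,:250]=0;m2[:,335:]=0
e=cv2.minEnclosingCircle(np.argwhere(m2>0)[:,::-1].astype(np.float32));print('ring',e,plane(C,[e[0]],.055))
g=(hsv[...,1]<60)&(hsv[...,2]<130)&w
box,c,st=big(g);r=cv2.minAreaRect(np.argwhere(box)[:,::-1].astype(np.float32));print('box',r,plane(C,cv2.boxPoints(r),.05).round(4).tolist())
cv2.imwrite('pics/zoom.png',cv2.resize(im[100:250,205:375],None,fx=4.5,fy=4,interpolation=cv2.INTER_CUBIC))
E
python3 m.py
```

```text
tick [244.92753623 165.26086957] [[0.47829052 0.27185047 0.05      ]]
dark ((292.5202331542969, 185.8815155029297), (47.47037887573242, 42.416900634765625), 36.25383758544922) [[0.5002, 0.2678, 0.094], [0.5065, 0.3033, 0.094], [0.5461, 0.2963, 0.094], [0.5409, 0.2597, 0.094]]
white 58 [286.55172414 181.48275862] [ 0.74895006 -0.66262645  0.5169901   0.28325668] yaw -41.50049
ring ((292.0, 180.5), 58.34605026245117) [[0.5255874  0.27932143 0.055     ]]
box ((289.12799072265625, 179.94436645507812), (133.21755981445312, 101.75283813476562), 21.501436233520508) [[0.461, 0.221, 0.05], [0.4569, 0.3209, 0.05], [0.5834, 0.3323, 0.05], [0.5987, 0.229, 0.05]]
```

View pics/zoom.png

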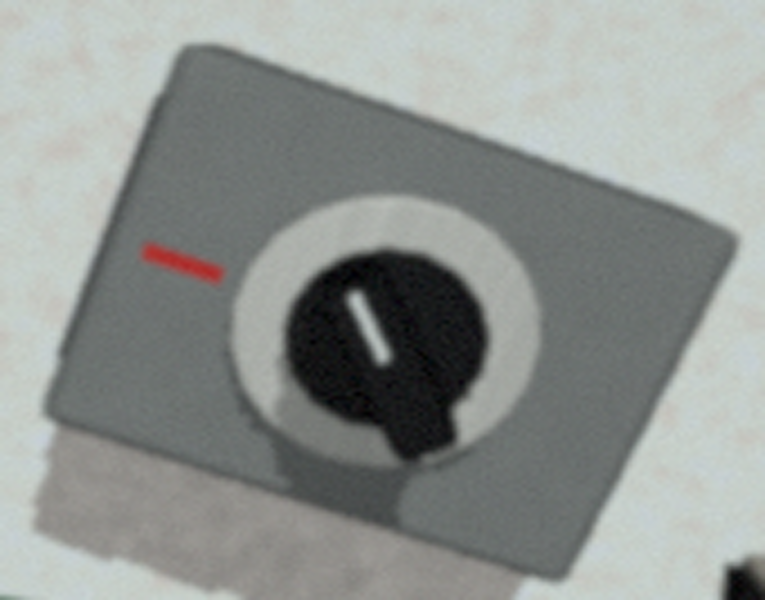

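```bash
python3 - <<'E'
from h import *
C=cam('wrist')
q=lambda p:[[205+u/4.5,100+v/4] for u,v in p]
b=plane(C,q([(182,45),(738,238),(562,580),(45,412)]),.048);print(b.round(4).tolist(),b.mean(0))
y=lambda a,b:np.degrees(np.arctan2((b-a)[1],(b-a)[0]))
print('yaws',y(b[0],b[1]),y(b[3],b[2]),y(b[2],b[1])-90,y(b[3],b[0])-90)
r=plane(C,q([(386,330)]),.052);t=plane(C,q([(147,252),(221,276)]),.05);print('ring',r,'tick',t,y(t[0],r[0]),y(t[0],t[1]))
w=plane(C,q([(353,292),(387,360)]),.094);print('white',w,y(w[0],w[1]))
print('knobtop', plane(C,q([(353+ (386-353)*1.0,360)]),.094), 'discbase', plane(C,q([(387,340)]),.062))
E
```

```text
[[0.4575, 0.3182, 0.048], [0.5845, 0.3299, 0.048], [0.5932, 0.2339, 0.048], [0.4668, 0.2231, 0.048]] [0.52552313 0.27626932 0.048     ]
yaws 5.268707491153838 4.905951250902452 5.181712459912106 5.563688892290202
ring [[0.52578132 0.27649112 0.052     ]] tick [[0.47102218 0.27076869 0.05      ]
 [0.48787598 0.2724389  0.05      ]] 5.96585852572469 5.65951535592421
white [[0.51140022 0.28863493 0.094     ]
 [0.52367408 0.27830168 0.094     ]] -40.09371593654833
knobtop [[0.52350398 0.27821834 0.094     ]] discbase [[0.5258189  0.27621585 0.062     ]]
```

```bash
python3 - <<'E'
from h import *
go([.5257,.2763,.14],down(np.radians(50)))
E
```

```text
shift [0.0888, 0.008, 0.0102] twist [-0.419, -0.0055, -0.0005] |t| 0.090 |w| 24.0deg
```

```bash
python3 -m creep '[{"translation":[0.02,0.002,0.002],"twist":[-0.14,0,0],"hand":70},{"translation":[0.04,0.004,0.005],"twist":[-0.28,0,0],"hand":60},{"translation":[0.06,0.006,0.008],"twist":[-0.42,-0.005,0],"hand":50},{"translation":[0.088,0.008,0.0102],"twist":[-0.42,-0.005,0],"hand":50},{"translation":[0.0888,0.008,0.0102],"twist":[-0.42,-0.005,0],"hand":50}]'
python3 - <<'E'
from h import *
go([.5257,.2763,.093],down(np.radians(50)))
E
```

```text
time: 2.2
tool_pos: [0.5236, 0.2757, 0.1363]
tool_rot: [2.576, 1.563, -2.831]
contact_force: [0.5, 0.2, -1.0]
opening: 0.0566
shift [0.0433, -0.0015, 0.0021] twist [0.0034, -0.0069, -0.0044] |t| 0.043 |w| 0.5deg
```

```bash
python3 -m creep '[{"translation":[0.014,-0.0015,0.002],"twist":[0.003,-0.007,-0.004],"hand":50},{"translation":[0.029,-0.0015,0.002],"twist":[0.003,-0.007,-0.004],"hand":50},{"translation":[0.043,-0.0015,0.002],"twist":[0.003,-0.007,-0.004],"hand":50},{"translation":[0.043,-0.0015,0.002],"twist":[0.003,-0.007,-0.004],"hand":30},{"translation":[0.043,-0.0015,0.002],"twist":[0.003,-0.007,-0.004],"hand":10}]' 20
python3 -m creep '[{"translation":[0,0,0],"twist":[0,0,0],"hand":0},{"translation":[0,0,0],"twist":[0,0,0],"hand":0},{"translation":[0,0,0],"twist":[0,0,0],"hand":0},{"translation":[0,0,0],"twist":[0,0,0],"hand":0}]' 20
python3 - <<'E'
from h import *
go([.5257,.2763,.093],down(np.radians(95)));print(robot.observe()['torque'])
E
```

```text
time: 2.7
tool_pos: [0.5261, 0.2763, 0.0943]
tool_rot: [-0.094, 1.57, 0.78]
contact_force: [0.2, -0.5, 0.2]
opening: 0.0344
time: 3.1
tool_pos: [0.5265, 0.2763, 0.0953]
tool_rot: [-0.467, 1.569, 0.407]
contact_force: [-0.7, -2.1, 7.2]
opening: 0.0138
shift [0.0023, 0.0006, -0.0005] twist [-0.7841, 0.0014, 0.0017] |t| 0.002 |w| 44.9deg
[-0.21967689  0.17706817 -0.00079762]
```

```bash
python3 -m creep '[{"translation":[0,0,0],"twist":[-0.12,0,0],"hand":0},{"translation":[0,0,0],"twist":[-0.24,0,0],"hand":0},{"translation":[0,0,0],"twist":[-0.36,0,0],"hand":0},{"translation":[0,0,0],"twist":[-0.48,0,0],"hand":0},{"translation":[0,0,0],"twist":[-0.6,0,0],"hand":0}]'
python3 - <<'E'
from h import *
go([.5257,.2763,.095],down(np.radians(95.3)));print(robot.observe()['torque'])
E
```

```text
time: 3.6
tool_pos: [0.5265, 0.2765, 0.0954]
tool_rot: [-0.921, 1.568, 0.558]
contact_force: [0.8, 1.1, -0.1]
opening: 0.0139
shift [0.0004, 0.0008, -0.0003] twist [-0.1845, 0.0014, 0.0022] |t| 0.001 |w| 10.6deg
[ 0.22815621 -0.00776443 -0.02565643]
```

```bash
python3 -m creep '[{"translation":[0,0,0],"twist":[-0.06,0,0],"hand":0},{"translation":[0,0,0],"twist":[-0.12,0,0],"hand":0},{"translation":[0,0,0],"twist":[-0.17,0,0],"hand":0},{"translation":[0,0,0],"twist":[-0.185,0,0],"hand":0}]'
python3 -c "
from h import *
go([.5257,.2763,.095],down(np.radians(95.3)));print(robot.observe()['torque'])"
python3 -m creep '[{"translation":[0,0,0],"twist":[-0.02,0,0],"hand":0},{"translation":[0,0,0],"twist":[-0.035,0,0],"hand":0},{"translation":[0,0,0],"twist":[-0.035,0,0],"hand":0}]'
python3 -c "
from h import *
go([.5257,.2763,.095],down(np.radians(95.3)));print(robot.observe()['torque'])"
```

```text
time: 4.0
tool_pos: [0.5266, 0.2767, 0.0954]
tool_rot: [-1.067, 1.568, 0.597]
contact_force: [-0.0, 0.5, 0.2]
opening: 0.014
shift [0.0004, 0.0009, -0.0003] twist [0.0015, 0.0014, 0.0025] |t| 0.001 |w| 0.2deg
[0.08120909 0.04196243 0.00267616]
time: 4.3
tool_pos: [0.5266, 0.2767, 0.0954]
tool_rot: [-0.997, 1.568, 0.702]
contact_force: [0.8, -0.2, 0.9]
opening: 0.0138
shift [0.0004, 0.0009, -0.0002] twist [0.0359, 0.0016, 0.0023] |t| 0.001 |w| 2.1deg
[ 0.0565882   0.06112711 -0.43230112]
```

```bash
python3 -m creep '[{"translation":[0,0,0],"twist":[-0.03,0,0],"hand":0},{"translation":[0,0,0],"twist":[-0.03,0,0],"hand":0}]'
python3 -c "
from h import *
go([.5257,.2763,.095],down(np.radians(95.3)));print(robot.observe()['torque'])"

```

```text
time: 4.5
tool_pos: [0.5267, 0.2767, 0.0954]
tool_rot: [-1.013, 1.568, 0.717]
contact_force: [1.1, 0.7, -0.3]
opening: 0.0147
shift [0.0004, 0.001, -0.0002] twist [0.0666, 0.0017, 0.0025] |t| 0.001 |w| 3.8deg
[ 0.10378641 -0.03801628 -0.5284114 ]
```

```bash
python3 -m creep '[{"translation":[0,0,0],"twist":[0,0,0],"hand":50},{"translation":[0,0,0],"twist":[0,0,0],"hand":50},{"translation":[0,0,0],"twist":[0,0,0],"hand":50},{"translation":[0,0,0],"twist":[0,0,0],"hand":50},{"translation":[-0.04,0,0],"twist":[0,0,0],"hand":50}]'
python3 -m creep '[{"translation":[-0.04,0,0],"twist":[0,0,0],"hand":100},{"translation":[-0.08,0,0],"twist":[0,0,0],"hand":100},{"translation":[-0.12,0,0],"twist":[0,0,0],"hand":100},{"translation":[-0.12,0,0],"twist":[0,0,0],"hand":100}]'
python3 - <<'E'
from h import *
im=robot.read_camera('wrist');C=cam('wrist');T=pose();np.save('T2',T)
p=proj(C,[[.5257,.2763,.094],[.5257-.021*np.cos(.0925),.2763-.021*np.sin(.0925),.094]]);print(p)
x,y=p[0].astype(int);a=im[max(0,y-75):y+75,x-100:x+100];print(x-100,max(0,y-75),a.shape)
cv2.imwrite('pics/k2.png',cv2.resize(a,None,fx=4,fy=4,interpolation=cv2.INTER_CUBIC)[:600])
# target above jar
go([.565,-.236,.26],down(0)) ; print(T[:3,3])
E
```

```text
time: 5.0
tool_pos: [0.5236, 0.2754, 0.1309]
tool_rot: [1.643, 1.563, -2.91]
contact_force: [1.2, 0.1, 0.3]
opening: 0.0451
time: 5.4
tool_pos: [0.5268, 0.2766, 0.2573]
tool_rot: [-1.113, 1.567, 0.617]
contact_force: [1.3, 0.3, -0.5]
opening: 0.0734
[[279.16930902 196.30762307]
 [280.71124207 174.25066857]]
179 121 (150, 200, 3)
shift [-0.0062, 0.0425, -0.5119] twist [1.7302, -0.001, -0.0018] |t| 0.514 |w| 99.1deg
[0.52571301 0.27612595 0.25399921]
```

View pics/k2.png

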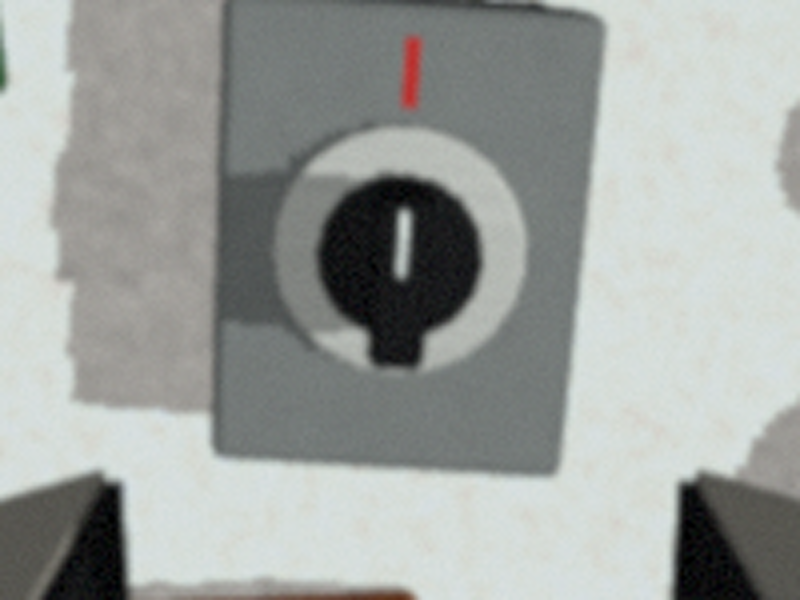

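The knob's line (404,210)-(400,278) points straight at the red tick (412,40)-(410,106), so the knob is at zero. Next is the jar.

```bash
python3 -m creep '[{"translation":[-0.002,0.014,-0.042],"twist":[0.14,0,0],"hand":100},{"translation":[-0.004,0.028,-0.084],"twist":[0.28,0,0],"hand":100},{"translation":[-0.006,0.042,-0.126],"twist":[0.42,0,0],"hand":100},{"translation":[-0.006,0.056,-0.168],"twist":[0.56,0,0],"hand":100},{"translation":[-0.006,0.069,-0.212],"twist":[0.7,0,0],"hand":100}]'
python3 - <<'E'
from h import *
go([.50,-.18,.26],down(0))
E
```

```text
time: 5.95
tool_pos: [0.4899, 0.0545, 0.2587]
tool_rot: [2.02, 1.567, 3.045]
contact_force: [0.5, 0.6, 0.6]
opening: 0.0919
shift [-0.0014, -0.1303, -0.1952] twist [1.0251, -0.0035, -0.0025] |t| 0.235 |w| 58.7deg
```

```bash
python3 -m creep '[{"translation":[0,-0.026,-0.04],"twist":[0.14,0,0],"hand":100},{"translation":[0,-0.052,-0.08],"twist":[0.28,0,0],"hand":100},{"translation":[0,-0.078,-0.12],"twist":[0.42,0,0],"hand":100},{"translation":[0,-0.104,-0.16],"twist":[0.56,0,0],"hand":100},{"translation":[0,-0.13,-0.195],"twist":[0.7,0,0],"hand":100}]'
python3 - <<'E'
from h import *
go([.56,-.236,.26],down(0))
E
```

```text
time: 6.45
tool_pos: [0.4988, -0.1816, 0.2573]
tool_rot: [2.598, 1.564, 2.917]
contact_force: [1.5, 0.7, 0.5]
opening: 0.0914
shift [-0.0032, -0.0708, 0.041] twist [0.3187, -0.0059, -0.0024] |t| 0.082 |w| 18.3deg
```

```bash
python3 -m creep '[{"translation":[0,-0.025,0.014],"twist":[0.12,0,0],"hand":100},{"translation":[0,-0.05,0.028],"twist":[0.24,-0.003,0],"hand":100},{"translation":[-0.003,-0.071,0.041],"twist":[0.319,-0.006,-0.002],"hand":100},{"translation":[-0.003,-0.071,0.041],"twist":[0.319,-0.006,-0.002],"hand":100}]'
python3 - <<'E'
from h import *
C=cam('wrist');im=robot.read_camera('wrist');cv2.imwrite('pics/w3.png',im);np.save('T3',pose())
print(pose()[:3,3],robot.observe()['qpos'],proj(C,[[.565,-.236,.122]]))
E
```

```text
time: 6.85
tool_pos: [0.5609, -0.238, 0.2576]
tool_rot: [2.553, 1.569, 2.55]
contact_force: [-0.6, 0.5, -0.5]
opening: 0.0917
[ 0.55992169 -0.23669728  0.25770103] [-5.26106147e-01  4.94304537e-01  1.26751613e+00  3.03318880e-04
  1.38302189e+00 -5.25812538e-01] [[284.56389291 199.3017967 ]]
```

View pics/w3.png

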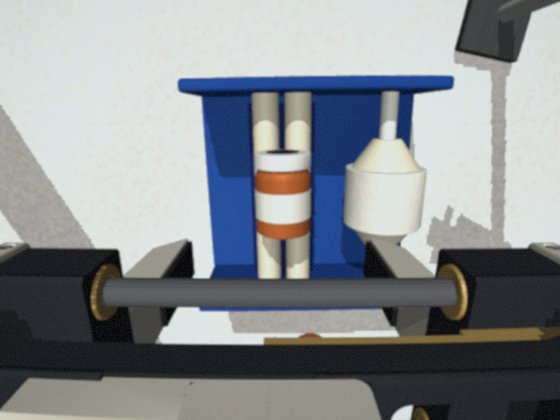

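Jar on the rollers: edges at columns 255 and 311, lid end at row about 152, base end at row about 238, lid towards +y.

```bash
python3 - <<'E'
from h import *
C=cam('wrist');im=cv2.imread('pics/w3.png');hsv=cv2.cvtColor(im,cv2.COLOR_BGR2HSV)
o=(hsv[...,0]<18)&(hsv[...,1]>130);o[:140]=0;o[250:]=0;o[:,:235]=0;o[:,330:]=0
ys,xs=np.where(o);print('orange',xs.min(),xs.max(),ys.min(),ys.max())
for y in (178,182,186,222,226,230):
    r=xs[ys==y]; print(y,r.min(),r.max(),(plane(C,[[r.min()-.5,y]],.1)+plane(C,[[r.max()+.5,y]],.1))[0]/2)
g=im[140:162,283].astype(int).tolist();print(g[6:18])
print('base',plane(C,[[283.5,ys.max()+.5]],.122),'lid top edge',plane(C,[[283.5,154.5],[283.5,151]],.122))
# blue plates outer
b=(hsv[...,0]>105)&(hsv[...,0]<130)&(hsv[...,1]>100);yy,xx=np.where(b);print('blue',xx.min(),xx.max(),yy.min())
print('far plate',plane(C,[[180,79],[452,77]],.1))
E
```

```text
orange 256 309 171 238
178 256 309 [ 0.56221791 -0.22033481  0.1       ]
182 256 309 [ 0.56222973 -0.22407412  0.1       ]
186 256 309 [ 0.56224167 -0.22783875  0.1       ]
222 257 309 [ 0.56283223 -0.26293248  0.1       ]
226 257 309 [ 0.56284739 -0.26697515  0.1       ]
230 258 308 [ 0.5628629  -0.27104769  0.1       ]
[[70, 35, 29], [74, 44, 36], [79, 52, 45], [73, 55, 49], [54, 46, 44], [37, 33, 31], [43, 43, 43], [96, 100, 100], [152, 154, 152], [199, 198, 194], [226, 224, 218], [233, 229, 223]]
base [[ 0.56309024 -0.27090934  0.122     ]] lid top edge [[ 0.56278533 -0.19611283  0.122     ]
 [ 0.56277411 -0.19322043  0.122     ]]
blue 1 559 76
far plate [[ 0.47455284 -0.13430994  0.1       ]
 [ 0.70735831 -0.13174242  0.1       ]]
```

```bash
python3 -c "
from h import *
go([.5625,-.2335,.15],down(.01))"
python3 -m creep '[{"translation":[0.035,0.002,0.001],"twist":[-0.005,0,0],"hand":80},{"translation":[0.07,0.003,0.002],"twist":[-0.005,0,0],"hand":80},{"translation":[0.1,0.003,0.002],"twist":[-0.005,0,0],"hand":80},{"translation":[0.107,0.003,0.002],"twist":[-0.005,0,0],"hand":80},{"translation":[0.107,0.003,0.002],"twist":[-0.005,0,0],"hand":80}]'
python3 -c "
from h import *
go([.5625,-.2335,.104],down(.01))"
```

```text
shift [0.1077, 0.003, 0.0029] twist [-0.0104, -0.0027, -0.0019] |t| 0.108 |w| 0.6deg
time: 7.4
tool_pos: [0.5607, -0.2326, 0.1498]
tool_rot: [2.561, 1.564, 2.566]
contact_force: [-0.3, -1.0, 1.2]
opening: 0.0736
shift [0.0457, -0.0011, 0.002] twist [-0.0042, -0.0054, -0.0035] |t| 0.046 |w| 0.4deg
```

```bash
python3 -m creep '[{"translation":[0.015,-0.001,0.002],"twist":[-0.004,-0.005,-0.003],"hand":80},{"translation":[0.03,-0.001,0.002],"twist":[-0.004,-0.005,-0.003],"hand":80},{"translation":[0.0457,-0.001,0.002],"twist":[-0.004,-0.005,-0.003],"hand":80},{"translation":[0.0457,-0.001,0.002],"twist":[-0.004,-0.005,-0.003],"hand":80}]'
python3 -c "
from h import *
go([.5625,-.2335,.104],down(.01))"
```

```text
time: 7.8
tool_pos: [0.5621, -0.2331, 0.1041]
tool_rot: [2.437, 1.569, 2.447]
contact_force: [0.1, 0.6, -0.6]
opening: 0.0735
shift [0.0001, -0.0004, 0.0004] twist [0.0004, -0.0013, -0.0011] |t| 0.001 |w| 0.1deg
```

```bash
python3 -m creep '[{"translation":[0,0,0],"twist":[0,0,0],"hand":60},{"translation":[0,0,0],"twist":[0,0,0],"hand":50},{"translation":[0,0,0],"twist":[0,0,0],"hand":40},{"translation":[0,0,0],"twist":[0,0,0],"hand":30},{"translation":[0,0,0],"twist":[0,0,0],"hand":30}]' 30
python3 -m creep '[{"translation":[0,0,0],"twist":[0,0,0],"hand":30},{"translation":[-0.02,0,0],"twist":[0,0,0],"hand":30},{"translation":[-0.05,0,0],"twist":[0,0,0],"hand":30},{"translation":[-0.08,0,0],"twist":[0,0,0],"hand":30},{"translation":[-0.11,0,0],"twist":[0,0,0],"hand":30}]' 32
python3 - <<'E'
from h import *
# inspection camera: red box / white ring from top & side
t=cv2.imread('pics/top0.png');s=cv2.imread('pics/side0.png')
for n,im,(x0,y0,x1,y1) in(('top',t,(275,90,315,130)),('side',s,(195,150,245,190))):
    h=cv2.cvtColor(im,cv2.COLOR_BGR2HSV);m=((h[...,0]<8)|(h[...,0]>172))&(h[...,1]>130)
    k=np.zeros_like(m);k[y0:y1,x0:x1]=1;p=np.argwhere(m&k)[:,::-1];print(n,p.mean(0),len(p),cv2.minAreaRect(p.astype(np.float32)))
C=cam('wrist');T=pose();print(T[:3,3])
E
```

```text
time: 8.3
tool_pos: [0.564, -0.2335, 0.1059]
tool_rot: [-0.225, 1.567, -0.214]
contact_force: [5.3, 1.3, 5.3]
opening: 0.0516
time: 8.8
tool_pos: [0.5625, -0.2332, 0.2161]
tool_rot: [0.452, 1.57, 0.463]
contact_force: [0.3, -0.6, -2.5]
opening: 0.0512
top [294.70817121 110.03891051] 257 ((294.4426574707031, 109.63115692138672), (14.395183563232422, 18.92197036743164), 5.19442892074585)
side [215.59136213 167.44186047] 301 ((213.51470947265625, 166.30882263183594), (22.12331771850586, 17.835851669311523), 30.963754653930664)
[ 0.56246769 -0.23315124  0.21607281]
```

```bash
python3 -c "
from h import *
go([.68,-.11,.36],down(0))"
python3 -m creep '[{"translation":[-0.04,0,0],"twist":[0,0,0],"hand":30},{"translation":[-0.08,0,0],"twist":[0,0,0],"hand":30},{"translation":[-0.12,0,0],"twist":[0,0,0],"hand":30},{"translation":[-0.144,0,0],"twist":[0,0,0],"hand":30}]' 32
python3 -m creep '[{"translation":[0,0.03,0.03],"twist":[0,0,0],"hand":30},{"translation":[0,0.06,0.06],"twist":[0,0,0],"hand":30},{"translation":[0,0.09,0.09],"twist":[0,0,0],"hand":30},{"translation":[0,0.122,0.118],"twist":[0,0,0],"hand":30},{"translation":[0,0.122,0.118],"twist":[0,0,0],"hand":30}]' 32
python3 - <<'E'
from h import *
im=robot.read_camera('wrist');cv2.imwrite('pics/w4.png',im);np.save('T4',pose());print(pose().round(4))
E
```

```text
shift [-0.1438, 0.122, 0.1189] twist [0.0104, 0.0006, -0.0003] |t| 0.223 |w| 0.6deg
time: 9.2
tool_pos: [0.5619, -0.2334, 0.363]
tool_rot: [-0.567, 1.569, -0.557]
contact_force: [-0.4, -0.5, -0.8]
opening: 0.0511
time: 9.7
tool_pos: [0.6805, -0.1054, 0.3601]
tool_rot: [2.55, 1.568, 2.566]
contact_force: [-0.6, -0.1, -2.1]
opening: 0.0514
[[-2.800e-03 -1.370e-02  9.999e-01  6.793e-01]
 [-1.000e-04  9.999e-01  1.370e-02 -1.078e-01]
 [-1.000e+00 -1.000e-04 -2.800e-03  3.606e-01]
 [ 0.000e+00  0.000e+00  0.000e+00  1.000e+00]]
```

View pics/w4.png

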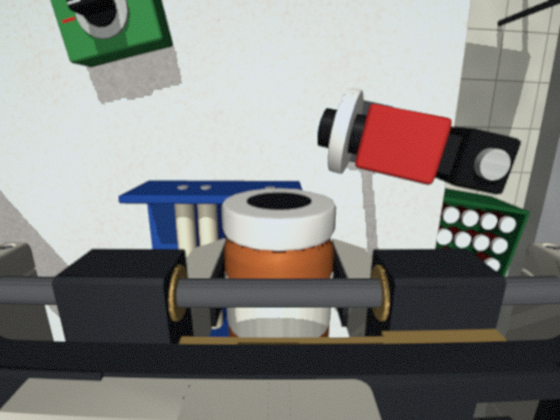

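The jar is held with its lid sticker at (278,200). The inspection camera has its barrel tip at about (322,129), ring at (345,131), red box at (405,142) and post top at (492,163). I'll zoom in for exact edges.

```bash
python3 - <<'E'
import cv2
im=cv2.imread('pics/w4.png');cv2.imwrite('pics/z4.png',cv2.convertScaleAbs(cv2.resize(im[80:230,310:510],None,fx=4,fy=4,interpolation=cv2.INTER_CUBIC),alpha=1.5,beta=10))
E
```

```text
(no output)
```

View pics/z4.png

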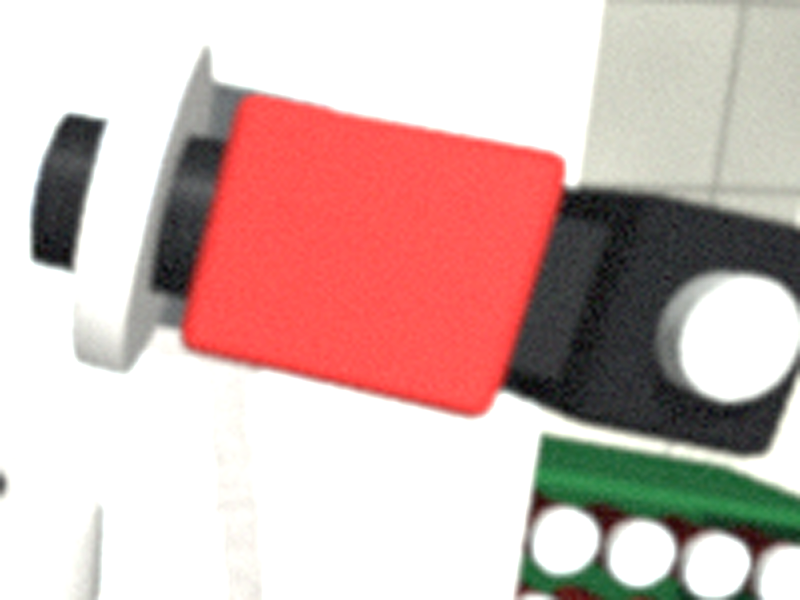

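```bash
cat > m4.py <<'E'
from h import *
c=robot.calibration('wrist');T=np.load('T4.npy');C=(np.array(c['intrinsics']),np.array(c['dist']),T@np.array(c['mount']))
q=lambda p:[[310+(u+.5)/4-.5,80+(v+.5)/4-.5] for u,v in p]
yw=lambda a:np.degrees(np.arctan2(a[1],a[0]))
def perp(p,z): W=plane(C,q(p),z);d=W[0]-W[1];return yw(d)+90, W.mean(0), np.linalg.norm(d)
if __name__=='__main__':
    for n,p,z in(('rim',[(70,115),(33,262)],.254),('ring',[(208,48),(125,370)],.264),('boxF',[(246,97),(186,347)],.29),('boxB',[(564,157),(490,412)],.307)):
        print(n,*perp(p,z))
    g=perp([(70,115),(33,262)],.254)[1];P=plane(C,q([(735,340)]),.31)[0];print('post',P,yw(g-P))
    b=[plane(C,q([(216,222)]),.29)[0],plane(C,q([(527,284)]),.312)[0]];print('boxmid',yw(b[0]-b[1]))
    K=C;print('grasp',T[:3,3]+.006*T[:3,0])
E
python3 m4.py
```

```text
rim 168.24194523732177 [ 0.70903087 -0.04333931  0.254     ] 0.0266981731606126
ring 169.18877765533742 [ 0.72789261 -0.04669255  0.264     ] 0.05643444450384606
boxF 170.76208820779658 [ 0.73013193 -0.04671339  0.29      ] 0.038835014101620983
boxB 171.46164119559126 [ 0.77202941 -0.05351821  0.307     ] 0.037443663628884225
post [ 0.80286618 -0.06003229  0.31      ] 169.9128025866855
boxmid 171.03525152948436
grasp [ 0.67929418 -0.10775536  0.35456109]
```

```bash
python3 - <<'E'
from h import *
import m4
ref=cv2.imread('pics/w4.png')
def red(im):
    h=cv2.cvtColor(im,cv2.COLOR_BGR2HSV);m=((h[...,0]<8)|(h[...,0]>172))&(h[...,1]>130);m[:90]=0;m[200:]=0;m[:,:340]=0;m[:,460:]=0
    return np.argwhere(m)[:,::-1].mean(0)
print('ref',red(ref),np.load('T4.npy')[:3,3])
P=[]
for i in range(6):
    T=pose();im=robot.read_camera('wrist');P.append(np.r_[T[:3,3],robot.observe()['tool_rot']]);print(red(im).round(2),T[:3,3].round(4),T[:3,0].round(4),T[:3,2].round(4))
cv2.imwrite('pics/w5.png',im);np.save('Tm',np.array(P).mean(0)[:3])
m=(im.max(2)<60).astype(np.uint8);m[:185]=0;m[215:]=0;m[:,:230]=0;m[:,330:]=0
n,l,st,ce=cv2.connectedComponentsWithStats(m);i=1+np.argmax(st[1:,4]);print('sticker',st[i],ce[i])
M=np.array(robot.calibration('wrist')['mount']);C=(*cam('wrist')[:2],M)
a=np.linspace(0,2*np.pi,60)
for x,y in((.006,.038),(.0085,.038),(.0085,.036),(.0085,.040)):
    p=proj(C,np.c_[x+.015*np.cos(a),0*a+y,.015*np.sin(a)]);print(x,y,p.min(0).round(1),p.max(0).round(1))
E
```

```text
ref [402.46927776 142.79895796] [ 0.67931072 -0.10775471  0.36056106]
[404.55 138.75] [ 0.6793 -0.1078  0.3606] [-2.8e-03 -1.0e-04 -1.0e+00] [ 0.9999  0.0137 -0.0028]
[405.32 135.81] [ 0.6786 -0.1093  0.3612] [-2.3e-03 -8.0e-04 -1.0e+00] [ 0.9999  0.0117 -0.0023]
[405.42 133.89] [ 0.6782 -0.1103  0.3619] [-0.0013 -0.0011 -1.    ] [ 0.9999  0.0101 -0.0013]
[405.28 132.72] [ 0.678  -0.111   0.3625] [-4.0e-04 -1.2e-03 -1.0e+00] [ 1.0e+00  9.2e-03 -4.0e-04]
[405.01 132.01] [ 0.6779 -0.1113  0.3629] [ 5.0e-04 -1.3e-03 -1.0e+00] [1.0e+00 8.6e-03 5.0e-04]
[404.68 131.79] [ 0.6779 -0.1114  0.3632] [ 0.0011 -0.0013 -1.    ] [1.     0.0083 0.0011]
sticker [248 193  63  16 767] [278.61147327 200.59713168]
0.006 0.038 [246.6 189.2] [314.3 206.5]
0.0085 0.038 [247.1 188. ] [313.7 204.8]
0.0085 0.036 [247.2 192. ] [313.6 209.5]
0.0085 0.04 [247.  184.1] [313.9 200.1]
```

```bash
python3 - <<'E'
from h import *
T=np.eye(4);T[:3,:3]=R.from_euler('xyz',[2.55,1.568,2.566]).as_matrix();T[:3,3]=[.6805,-.1054,.3601];np.save('T4',T);print(T.round(4))
E
python3 m4.py
python3 - <<'E'
from h import *
s=robot.observe();print(s['qpos'].round(3),s['tool_pos'],s['contact_force'].round(1))
# cross-check of the lens with w5 red centroid: shift of same point
c=robot.calibration('wrist');K,d,_=cam('wrist');M=np.array(c['mount'])
C4=(K,d,np.load('T4.npy')@M);C5=(K,d,pose()@M)
print(plane(C4,[[402.47,142.8]],.3),plane(C5,[[404.68,131.79]],.3))
E
```

```text
[[-0.0023 -0.016   0.9999  0.6805]
 [ 0.0015  0.9999  0.016  -0.1054]
 [-1.      0.0016 -0.0023  0.3601]
 [ 0.      0.      0.      1.    ]]
rim 168.3618122149116 [ 0.71007198 -0.04073034  0.254     ] 0.026659592290791637
ring 169.30003955933927 [ 0.72890872 -0.04404624  0.264     ] 0.05634980802524922
boxF 170.869625202745 [ 0.73112376 -0.04410461  0.29      ] 0.03876913578832132
boxB 171.54498064312668 [ 0.77294935 -0.05082645  0.307     ] 0.037375249112198985
post [ 0.80374263 -0.05726507  0.31      ] 169.98927741949015
boxmid 171.11607778841716
grasp [ 0.68048593 -0.10539087  0.35410002]
[-2.74e-01  6.36e-01  7.43e-01 -1.00e-03  1.76e+00 -2.82e-01] [ 0.6779973  -0.11139177  0.36337604] [ 0.  -0.4 -2. ]
[[ 0.75222301 -0.04699095  0.3       ]] [[ 0.75234114 -0.04746094  0.3       ]]
```

```bash
cat > fin.py <<'E'
from h import *
LENS=np.array([.7100,-.0408,.254]);YAW=np.radians(170.4);LID=np.array([.008,.037,0])
def target(back=0,up=0):
    el=.35;cx=np.array([np.cos(el)*np.cos(YAW),np.cos(el)*np.sin(YAW),-np.sin(el)])
    y=-cx;z=np.cross([0,0,1],y)*-1;z/=np.linalg.norm(z);x=np.cross(y,z);Rt=np.c_[x,y,z]
    F=LENS+.1*cx;return F-Rt@LID+back*cx+np.array([0,0,up]),Rt
if __name__=='__main__':
    import sys;p,Rt=target(*map(float,sys.argv[1:]));print(p,Rt.round(3).tolist());go(p,Rt)
E
python3 -m creep '[{"translation":[0,0,-0.04],"twist":[0.1,0,0],"hand":30},{"translation":[0,0,-0.08],"twist":[0.23,0,0],"hand":30},{"translation":[0,0,-0.12],"twist":[0.37,0,0],"hand":30},{"translation":[0,0.01,-0.16],"twist":[0.51,0,0],"hand":30},{"translation":[0,0.02,-0.17],"twist":[0.65,0,0],"hand":30}]' 32
python3 fin.py 0.08 0.05
```

```text
time: 10.55
tool_pos: [0.5037, -0.0931, 0.3641]
tool_rot: [-0.344, 1.569, -0.994]
contact_force: [0.7, 0.6, -1.1]
opening: 0.0512
[ 0.50630598 -0.00634773  0.23710616] [[0.338, 0.926, -0.167], [-0.057, -0.157, -0.986], [-0.939, 0.343, 0.0]]
shift [0.1269, 0.0707, -0.0507] twist [1.077, -0.1883, 0.3142] |t| 0.154 |w| 65.2deg
```

```bash
python3 -m creep '[{"translation":[0,0.01,-0.01],"twist":[0.13,-0.023,0.038],"hand":30},{"translation":[0,0.02,-0.02],"twist":[0.26,-0.045,0.076],"hand":30},{"translation":[0.01,0.03,-0.03],"twist":[0.39,-0.068,0.114],"hand":30},{"translation":[0.02,0.04,-0.04],"twist":[0.52,-0.091,0.152],"hand":30},{"translation":[0.03,0.05,-0.04],"twist":[0.65,-0.114,0.19],"hand":30}]' 32
python3 fin.py 0.08 0.05
```

```text
time: 11.05
tool_pos: [0.501, -0.0291, 0.3345]
tool_rot: [1.351, 1.349, 0.042]
contact_force: [0.0, -0.9, -1.0]
opening: 0.0512
[ 0.50630598 -0.00634773  0.23710616] [[0.338, 0.926, -0.167], [-0.057, -0.157, -0.986], [-0.939, 0.343, 0.0]]
shift [0.0964, -0.01, -0.0253] twist [0.4204, -0.0732, 0.1215] |t| 0.100 |w| 25.4deg
```

```bash
python3 -m creep '[{"translation":[0.02,-0.002,-0.005],"twist":[0.13,-0.023,0.038],"hand":30},{"translation":[0.04,-0.004,-0.01],"twist":[0.26,-0.045,0.076],"hand":30},{"translation":[0.06,-0.006,-0.017],"twist":[0.39,-0.068,0.114],"hand":30},{"translation":[0.08,-0.01,-0.025],"twist":[0.42,-0.073,0.1215],"hand":30},{"translation":[0.0964,-0.01,-0.0253],"twist":[0.42,-0.073,0.1215],"hand":30}]' 32
python3 fin.py 0.02 0
```

```text
time: 11.55
tool_pos: [0.5046, -0.006, 0.2363]
tool_rot: [1.571, 1.222, -0.168]
contact_force: [0.3, -0.1, -1.1]
opening: 0.0514
[ 0.56187904 -0.01574722  0.20768003] [[0.338, 0.926, -0.167], [-0.057, -0.157, -0.986], [-0.939, 0.343, 0.0]]
shift [0.0467, 0.0448, -0.0] twist [-0.0008, 0.0, 0.0011] |t| 0.065 |w| 0.1deg
```

```bash
python3 -m creep '[{"translation":[0.012,0.011,0],"twist":[0,0,0.001],"hand":30},{"translation":[0.023,0.022,0],"twist":[0,0,0.001],"hand":30},{"translation":[0.035,0.033,0],"twist":[0,0,0.001],"hand":30},{"translation":[0.0467,0.0448,0],"twist":[0,0,0.001],"hand":30},{"translation":[0.0467,0.0448,0],"twist":[0,0,0.001],"hand":30}]' 32
python3 - <<'E'
from h import *
import fin
for i in range(3): robot.read_camera('side')
p,Rt=fin.target(0,0);go(p,Rt);T=pose()
ims={n:robot.read_camera(n) for n in('side','top')}
for n in ims:cv2.imwrite(f'pics/{n}6.png',ims[n])
lid=T[:3,3]+T[:3,:3]@fin.LID
can=np.zeros((600,800,3),np.uint8)
for i,n in enumerate(ims):
    C=cam(n);q=proj(C,[lid,fin.LENS]);print(n,q.round(1).tolist());x,y=(q.mean(0)-[33,50]).astype(int);print('crop origin',x,y)
    a=cv2.resize(ims[n][y:y+100,x:x+66],None,fx=6,fy=6,interpolation=cv2.INTER_CUBIC);can[:a.shape[0],400*i:400*i+a.shape[1]]=a
cv2.imwrite('pics/c6.png',cv2.convertScaleAbs(can,alpha=1.4,beta=10))
E
```

```text
time: 12.05
tool_pos: [0.5623, -0.0168, 0.2073]
tool_rot: [1.571, 1.221, -0.17]
contact_force: [-0.0, 0.6, -1.9]
opening: 0.0511
shift [0.0006, 0.0205, -0.0005] twist [-0.0014, 0.0003, 0.0003] |t| 0.021 |w| 0.1deg
side [[267.3, 196.4], [232.6, 176.9]]
crop origin 216 136
top [[285.9, 172.3], [292.0, 130.4]]
crop origin 255 101
```

View pics/c6.png

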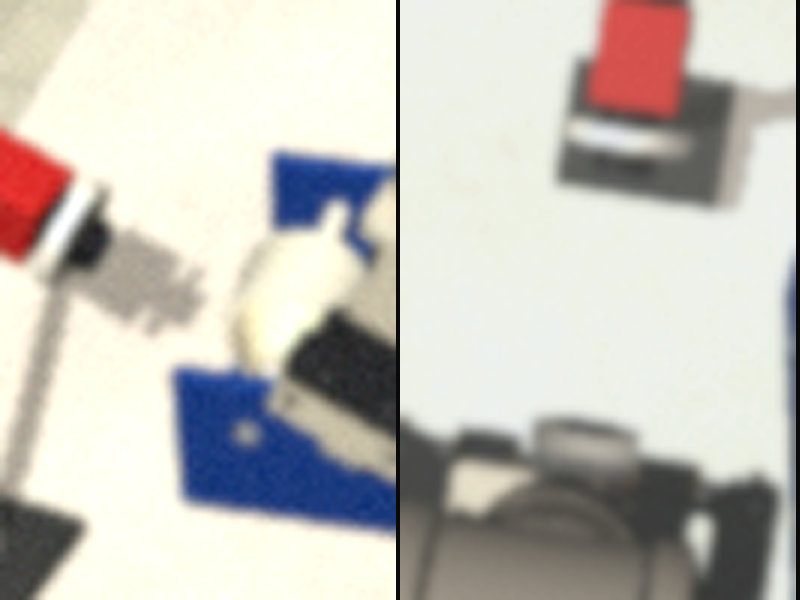

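Side view: lens tip at about (232,176.5), predicted (232.6,176.9). Top view: lens at about (292.5,130.5), predicted (292.0,130.4). The lens estimate holds in both. The gripper and wrist hide the lid in these views, so I'll check it with the wrist camera.

```bash
python3 -m creep '[{"translation":[0,0.007,0],"twist":[-0.001,0,0],"hand":30},{"translation":[0,0.014,0],"twist":[-0.001,0,0],"hand":30},{"translation":[0.0006,0.0205,-0.0005],"twist":[-0.0014,0,0],"hand":30},{"translation":[0.0006,0.0205,-0.0005],"twist":[-0.0014,0,0],"hand":30},{"translation":[0.0006,0.0205,-0.0005],"twist":[-0.0014,0,0],"hand":30}]' 32
python3 - <<'E'
from h import *
import fin
for i in range(5): im=robot.read_camera('wrist')
cv2.imwrite('pics/w7.png',im)
p,Rt=fin.target();go(p,Rt);print(robot.observe()['qvel'].round(4),robot.observe()['opening'])
m=(im.max(2)<60).astype(np.uint8);m[:185]=0;m[215:]=0;m[:,:230]=0;m[:,330:]=0
n,l,st,ce=cv2.connectedComponentsWithStats(m);i=1+np.argmax(st[1:,4]);print('sticker',st[i],ce[i])
E
```

```text
time: 12.8
tool_pos: [0.5806, -0.0186, 0.2146]
tool_rot: [1.57, 1.221, -0.168]
contact_force: [0.5, -0.4, -2.1]
opening: 0.0512
shift [0.0002, 0.0001, 0.0003] twist [0.0004, 0.0002, -0.0001] |t| 0.000 |w| 0.0deg
[ 0.0007 -0.0017 -0.0019  0.001  -0.0005 -0.    ] 0.0519420782226374
sticker [247 193  64  17 852] [278.58802817 200.64201878]
```

View pics/w7.png

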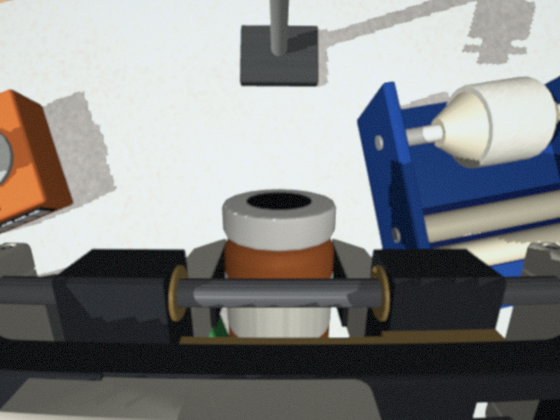

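```bash
python3 - <<'E'
from h import *
C=cam('wrist');im=cv2.imread('pics/w7.png')
m=(im.max(2)<75).astype(np.uint8);m[:22]=0;m[90:]=0;m[:,:235]=0;m[:,325:]=0
e=[[x,np.where(m[:,x])[0].max()+.5] for x in range(246,315,3)]
W=plane(C,e,.01);f=np.polyfit(W[:,1],W[:,0],1);print('base front-edge normal yaw',np.degrees(np.arctan2(f[0],-1)),np.std(W[:,0]-np.polyval(f,W[:,1])),W.mean(0))
print(np.array(e)[::5].tolist())
# post sides at row 10..20
for y in(5,15):
    r=im[y,255:305].max(1).astype(int);print(y,(255+np.where(r<150)[0])[[0,-1]])
a=np.array([-.929,.157]);y=pose()[:2,1];print('tool y yaw+180',np.degrees(np.arctan2(-y[1],-y[0])))
P=plane(C,[[280,55]],.012)[0];print('post foot',P, 'yaw from lens',np.degrees(np.arctan2(-.0408-P[1],.71-P[0])))
E
```

```text
base front-edge normal yaw 169.2900481079506 0.0003120296908161036 [ 0.76333584 -0.05077084  0.01      ]
[[246.0, 84.5], [261.0, 84.5], [276.0, 84.5], [291.0, 85.5], [306.0, 85.5]]
5 [271 288]
15 [271 287]
tool y yaw+180 170.42199937714696
post foot [ 0.79748122 -0.05768939  0.012     ] yaw from lens 169.0727436324318
```

```bash
python3 - <<'E'
from h import *
s=robot.observe();print(s['time'],s['opening'],s['contact_force'].round(1),np.abs(s['qvel']).max());print(robot.hand_in())
E
```

```text
13.05 0.0519420782226374 [ 0.3  0.1 -1.1] 0.0018606449132767197
the job is handed in; nothing more can be done
None
```

I turned the grey counter's knob back to its zero stop, then took the jar off the rollers. It is now held still in front of the inspection camera, and I handed the job in at 13 s of the 64 s allowed.

- **Knob:** I turned it until the torque rose to about 0.5 N m against the stop. A close wrist view afterwards showed the white line pointing at the red tick.
- **Jar position:** the TCP was within 0.5 mm and 0.1° of the pose I computed for the lid 100 mm from the glass. That pose rests on my wrist-camera estimate of the lens position. The fixed top and side cameras placed the lens within about 1 pixel (2–3 mm) of it.
- **Grip:** set to 32 N. The lid sticker's place in the wrist view did not change between lifting the jar and the end, so it had not slipped.
- **Disagreements:** my estimates of the inspection camera's heading ranged from about 168° to 171.5°. I used 170.4°, but the stand's base and foot, seen last, suggested about 169.2°. I left it, since the difference moves the lid by only 1–2 mm. Estimates of the lid's position in the gripper differed by 1–2 mm.
- **Not checked:** the fixed cameras could not see the lid in its final place, because the gripper and wrist hid it. I did not re-measure the other jars or the spare roll, but no move was planned near them.

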